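# Screen the biscuits over the rack and stack the whole ones

## Task

Tip the scoop of biscuits out onto the wire rack, so that the broken lumps drop through into the crumb tray and both whole biscuits stay on the wires, then stand the empty scoop upright on the bare counter. Pick the two whole biscuits off the rack and lay them flat and free of lumps, one on the other, squarely on top of the biscuit that is already in the dish; all three lumps must end up in the tray. Leave the other things on the counter where they are.

Things in the scene. Friction and masses are not known exactly. Their poses are not given: they have to be found in the camera images.
- scoop: Flat-bottomed steel biscuit scoop, about 0.26 kg, loose. Origin at counter height under the middle of its bowl when it stands level; x points out of the open mouth, away from the handle; z up. Bowl 150 mm long (x -75 to 75), 92 mm wide, inside width 86; floor 3 mm thick, no lip at the mouth; walls 62 mm high at the closed back, falling to 17 mm at the mouth.
- scoop_handle (a point): Good grip point on the scoop's handle, 118 mm behind the scoop's origin, 48 mm up; axes as the scoop's. The handle is a level bar 22 mm wide (y) and 18 mm high on this line, straight behind the bowl from x = -77 to -192 mm. Gripped firmly, the scoop follows the tool.
- scoop_mouth (a point): Middle of the front edge of the scoop's floor: 75 mm ahead of its origin, 3 mm above its underside. The contents' friction on the steel is unknown, 0.45 to 0.75: they begin to slide when the scoop is tipped mouth down by 25 to 37 degrees, and about 60 degrees empties it.
- whole1: Whole round hard biscuit, 60 mm in diameter and 16 mm thick, 32 g; origin in the middle of the disc; z is its flat axis (it may land either face up). It starts flat on the scoop's floor, at the back.
- whole2: Whole round hard biscuit, just like whole1; origin in the middle of the disc; z is its flat axis (it may land either face up). It starts flat on the scoop's floor, towards the mouth.
- bit1: Broken biscuit lump, 24 x 20 x 20 mm, same baked material as the whole ones, 10 g; origin in its middle. It starts in the scoop, beside the whole biscuits. It rolls easily; tipped out, it now and then stays caught on or against a whole biscuit, and rolls off when that is lifted and tilted.
- bit2: Broken biscuit lump, 24 x 20 x 20 mm, same baked material as the whole ones, 10 g; origin in its middle. It starts in the scoop, beside the whole biscuits. It rolls easily; tipped out, it now and then stays caught on or against a whole biscuit, and rolls off when that is lifted and tilted.
- bit3: Broken biscuit lump, 24 x 20 x 20 mm, same baked material as the whole ones, 10 g; origin in its middle. It starts in the scoop, beside the whole biscuits. It rolls easily; tipped out, it now and then stays caught on or against a whole biscuit, and rolls off when that is lifted and tilted.
- rack: Fixed wire rack in a shallow crumb tray. Origin at counter height under the middle of both; z up. Wire field 238 mm (x) by 272 mm (y): straight 4 mm wires at 34 mm pitch both ways in one plane (30 mm square openings), their tops 52 mm above the counter; no rim above the wires. Tray 270 by 306 mm, rim 20 mm high, floor 3 mm thick.
- dish: Round white ceramic dish, 154 mm across the rim and 20 mm high, 0.42 kg, loose. Origin at the centre of its underside; flat inside floor about 96 mm across, 6 mm up.
- base_biscuit: The whole biscuit that already lies in the middle of the dish, same size as the others (60 x 16 mm); origin in the middle of the disc; z is its flat axis (it may land either face up), 14 mm above the counter.
- canister: Lime-green canister with a clamp lid, 110 mm in diameter and 150 mm high; bystander. Origin at the centre of its underside.
- gourd: Wooden mate gourd standing in a black plastic stand, 84 mm across and 97 mm high; bystander. Origin at the centre of its underside.
- bombilla: Bent steel mate straw, about 190 mm long, lying on the counter; bystander. Origin near its middle at counter height; x along its straight part, towards the bent mouthpiece.
- cup: Small blue mug, 64 mm across and 62 mm high, handle to its +y; bystander. Origin at the centre of its underside.
- sugar_jar: Small glass jar with a steel lid, 56 mm in diameter and 85 mm high; bystander. Origin at the centre of its underside.
- teaspoon: Steel spoon 150 mm long lying on the counter; bystander. Origin at its middle, at counter height; x runs towards its bowl.
Things that resemble listed ones, but are neither listed nor needed, are in the scene too. What is shaped like the whole2 but grey or purple is not meant. Several things look just like the dish: the one meant starts farthest from the robot's base.

How it is judged:
On the way:
1. both whole biscuits, tipped out of the scoop, lie still on the wires of the rack, clear of the scoop (x of whole1 in the frame of rack between -0.135 and 0.135 m and y of whole1 in the frame of rack between -0.152 and 0.152 m and x of whole2 in the frame of rack between -0.135 and 0.135 m and y of whole2 in the frame of rack between -0.152 and 0.152 m and z of whole1 in the frame of rack between 0.05 and 0.1 m and z of whole2 in the frame of rack between 0.05 and 0.1 m and linear speed of each of whole1, whole2 below 0.05 m/s and contact force between each of whole1, whole2 and scoop below 0.02 N), for 0.2 s.
At the end, for the whole second after the job is handed in: Both whole biscuits lie flat (within 7 degrees) in a stack on the one in the dish, each within 12 mm of its centre, that one within 20 mm of the dish's centre, dish level; the three lumps lie in the tray below the wires; the scoop stands level on the counter; all released and still (((z of whole1 in the frame of base_biscuit between 0.012 and 0.02 m and z of whole2 in the frame of base_biscuit between 0.028 and 0.036 m) or (z of whole2 in the frame of base_biscuit between 0.012 and 0.02 m and z of whole1 in the frame of base_biscuit between 0.028 and 0.036 m)) and horizontal distance between each of whole1, whole2 and base_biscuit below 0.012 m and horizontal distance between base_biscuit and dish below 0.02 m and angle between the z axis of each of whole1, whole2, base_biscuit and the z axis of dish, either way round below 0.12 rad and angle between each of dish, scoop's own z axis and vertical below 0.08 rad and height (world z) of each of dish, scoop below 0.008 m and x of bit1 in the frame of rack between -0.132 and 0.132 m and y of bit1 in the frame of rack between -0.15 and 0.15 m and x of bit2 in the frame of rack between -0.132 and 0.132 m and y of bit2 in the frame of rack between -0.15 and 0.15 m and x of bit3 in the frame of rack between -0.132 and 0.132 m and y of bit3 in the frame of rack between -0.15 and 0.15 m and z of bit1 in the frame of rack between 0 and 0.04 m and z of bit2 in the frame of rack between 0 and 0.04 m and z of bit3 in the frame of rack between 0 and 0.04 m and height (world z) of scoop above -0.006 m and linear speed of each of whole1, whole2, base_biscuit, dish, scoop below 0.02 m/s); the robot touches nothing.
It fails at once if another thing on the counter (canister, gourd, bombilla, mug, jar, teaspoon) is moved more than 40 mm (distance of any of canister, gourd, bombilla, cup, sugar_jar, teaspoon from where it was at the start of the episode above 0.04 m).
It also fails if it takes over 70 s, if anything falls off the work surface, if the arm or the gripper's body presses on something with over 40 N, if the wrist force passes 120 N, or if a joint passes its speed limit or range.

## Robot

A 6-joint arm with a two-finger parallel gripper is mounted at the origin on the work surface. World frame = base frame: x ahead of the robot, y to its left, z up, the work surface at z = 0. Lengths are in m, angles in rad, forces in N, time in s.
With the tool pointing down it reaches from about 0.3 to 0.875 m from the base axis. Payload 6.4 kg.
Tool frame: the origin (TCP) lies on the mounting face of the last link; the fingertips stand 173 mm ahead of it and the grasp point (between the pads) lies 155 mm ahead of it (ctrl.tip_reach is the distance from the TCP to the fingertips, in m); z points along the fingers, y is the line along which they close (so a half turn about z gives the same grasp; the last joint's range is limited). The gripper opens to 85 mm and grips with 20 to 120 N. Pads are 22 mm wide; open, the fingers measure 114 mm over their backs; the gripper's body (76 mm by 85 mm) begins 54 mm behind the grasp point. The pads swing forward as they close: fully open they stand 13 mm farther back than shut.
Start: joints at [-1.545, 0.181, 1.607, -0, 1.354, -0.206], TCP at [0.132, -0.56, 0.405] pointing down, gripper open.
Joint ranges: [-2.99, 2.99], [-0.89, 2.07], [0.3, 2.58], [-1.14, 4.28], [0, 2.63], [-3.12, 3.12]. Speed limits (rad/s): [2.57, 2.57, 3.01, 3.14, 3.14, 3.14].

## Interface

Orientations are given as a unit quaternion [w, x, y, z].
In Python, from bench import ctrl gives the robot as it stands.
- The arm moves only by the shell command python3 -m pendant 'ROWS'. ROWS is JSON, a list that holds one entry, the list of rows, each a list of 7 numbers: the opening, from 0 (shut) to 1 (fully open), then the shift along the tool's x, y, z in mm, then the turn, a rotation vector about the tool's x, y, z in rad. A call has 1 to 5 rows; each row is the pose to reach, as a shift and turn from the pose commanded when the call began, along the tool's axes at that moment; what a row does not reach only later rows make up. A row lasts 1/12 s, in which the tool goes at most 41.7 mm and 7.16 degrees, less where a joint would pass 70% of its speed; a pose out of reach is approached as far as the arm can. A call with a gripper value outside its range is refused whole. The fingers move at their own pace and stop on an object; the grip force is fixed at half the most. Time passes only in rows, so rows that repeat a pose let the fingers close. It gives the time, the measured TCP pose, the force, the opening and the grip force at its end, in the units of the state.
- ctrl.get_obs(): the state, without advancing time (a new reading comes with each control period).
- ctrl.camera(name): name is "scene" or "top" or "wrist"; returns the picture (384x512x3 uint8, red, green, blue); there is no depth.
- ctrl.camera_params(name): a dict with "mtx" (3x3 intrinsics, pixels), "world_from_camera" (4x4, takes a point from camera to world coordinates); the wrist camera has in their place "tool_from_camera" (4x4, takes a point from camera to tool coordinates, whose origin is the TCP and whose axes are the flange's). Camera axes: x right, y down, z forward; pixel columns grow to the right and rows downward; lengths in m; the calibration is good to about 2 mm. The wrist camera is an equidistant fisheye: a pixel r from the principal point sees the ray r / f radians off the axis. A picture is of the moment at which its call begins: read the wrist's pose just before it. camera_params takes no time and is no camera call.
- ctrl.hand_in(): hands the job in; it is judged then, once.
Trained networks look in the newest picture that a camera, given by its name, has taken for a name from the list of things; names that differ only in an ending like _2 or _b are one class to them, and where a whole thing is asked for, a point or a joint stands for the part that bears it (a point fixed in the world has none). Each returns a list of dicts, best first, with "confidence" (0 to 1); they miss things now and then, are a little off and sometimes report something else, mostly with a low value. They report only what shows in the picture. A call takes as long as a camera call. They do not tell look-alikes from the thing itself.
- ctrl.boxes_of(camera, name): "point" ([column, row] as shares, 0 to 1, of the picture: columns of its width, rows of its height, amid what is visible of it).
The state is a dict: "time_s": time; "q": joint angles; "dq": joint speeds; "joint_efforts": joint torques, N m; "eef_pos": TCP position; "eef_rot": TCP orientation; "wrist_force": force on the tool from outside, world axes, zero at the start; "torque": the same for the moment, N m; "opening": opening from 0.0 (shut) to 1.0 (fully open); "grasp_force": force on a finger pad.
Only numpy, scipy, OpenCV 4.12 (cv2) and the standard library are available. Lean on these libraries where they do the work, as an engineer would, in place of code of your own. Each camera call takes 0.05 s, during which the arm holds its last target. There are 200 camera calls.

## Working session

There is one attempt and no reset: what is moved stays moved. The work goes in short steps, Python scripts to look and compute and a shell command to move; the robot and the scene stay as the last step left them, time stands still between calls to the robot, and variables do not carry over. Pictures are saved under pics/ and viewed, at most 10 in all, crops included, and the job is handed in when it is done.

```bash
mkdir -p pics; ls; cat > h.py <<'E'
import numpy as np, cv2
from scipy.spatial.transform import Rotation as R
from bench import ctrl
def pose():
    o=ctrl.get_obs(); q=o["eef_rot"]; return np.array(o["eef_pos"]),R.from_quat([q[1],q[2],q[3],q[0]])
def ray(cam,px):
    P=ctrl.camera_params(cam);K=np.array(P["mtx"])
    v=np.array([(px[0]-K[0,2])/K[0,0],(px[1]-K[1,2])/K[1,1],1.])
    if cam=="wrist":
        r=np.hypot(v[0],v[1])+1e-12; v=np.array([v[0]/r*np.sin(r),v[1]/r*np.sin(r),np.cos(r)])
        p,r_=pose();T=np.eye(4);T[:3,:3]=r_.as_matrix();T[:3,3]=p;T=T@np.array(P["tool_from_camera"])
    else: T=np.array(P["world_from_camera"])
    return T[:3,3],T[:3,:3]@v
def at(cam,px,z):
    o,d=ray(cam,px); return (o+d*(z-o[2])/d[2]).round(4)
def proj(cam,X):
    P=ctrl.camera_params(cam);K=np.array(P["mtx"])
    if cam=="wrist":
        p,r_=pose();T=np.eye(4);T[:3,:3]=r_.as_matrix();T[:3,3]=p;T=T@np.array(P["tool_from_camera"])
    else: T=np.array(P["world_from_camera"])
    c=np.linalg.inv(T)@np.append(X,1);
    if cam=="wrist":
        n=np.hypot(c[0],c[1]);t=np.arctan2(n,c[2]);c=np.array([c[0]/n*t,c[1]/n*t,1])
    return (K@(c[:3]/c[2]))[:2].round(1)
def snap(cam,name=None,crop=None,s=1):
    im=ctrl.camera(cam)
    if name:
        b=im[...,::-1]
        if crop: b=b[crop[1]:crop[3],crop[0]:crop[2]]
        cv2.imwrite("pics/"+name,cv2.resize(b,None,fx=s,fy=s,interpolation=cv2.INTER_CUBIC))
    return im
def find(cam,n):
    return [(np.array(d["point"])*[512,384],round(d["confidence"],2)) for d in ctrl.boxes_of(cam,n)]
E
python3 - <<'E'
from h import *
snap("top","top0.png",s=1.5)
for n,z in dict(scoop=.02,scoop_handle=.048,scoop_mouth=.003,whole1=.011,rack=.05,dish=.01,base_biscuit=.022,canister=.15,gourd=.09,bombilla=0,cup=.06,sugar_jar=.085,teaspoon=0,bit1=.015).items():
    for p,c in find("top",n): print(n,p.round(0),c,at("top",p,z))
E
```

```text
pics
scoop [145. 171.] 0.7 [0.5572 0.3249 0.02  ]
scoop [317.  75.] 0.58 [ 0.8144 -0.134   0.02  ]
scoop_handle [139. 174.] 0.91 [0.5429 0.3332 0.048 ]
scoop_mouth [153. 174.] 0.89 [0.5523 0.3087 0.003 ]
whole1 [169. 247.] 0.81 [0.3592 0.2614 0.011 ]
whole1 [167. 192.] 0.73 [0.5027 0.2672 0.011 ]
whole1 [205. 229.] 0.73 [0.4042 0.168  0.011 ]
whole1 [145. 186.] 0.66 [0.519  0.3265 0.011 ]
whole1 [297. 177.] 0.54 [ 0.5385 -0.0733  0.011 ]
rack [293. 172.] 0.83 [ 0.5442 -0.0597  0.05  ]
rack [386. 255.] 0.74 [ 0.3311 -0.2881  0.05  ]
dish [411. 171.] 0.68 [ 0.5511 -0.3756  0.01  ]
base_biscuit [413. 186.] 0.59 [ 0.5091 -0.3759  0.022 ]
canister [316.  74.] 0.87 [ 0.7661 -0.1128  0.15  ]
gourd [259.  87.] 0.7 [0.7576 0.0245 0.09  ]
gourd [144. 172.] 0.49 [0.5412 0.3118 0.09  ]
gourd [420. 176.] 0.27 [ 0.524  -0.3705  0.09  ]
bombilla [185. 113.] 0.65 [0.7175 0.2238 0.    ]
cup [378.  95.] 0.58 [ 0.7427 -0.2837  0.06  ]
sugar_jar [140. 110.] 0.83 [0.7005 0.324  0.085 ]
teaspoon [386. 255.] 0.96 [ 0.3321 -0.3025  0.    ]
bit1 [293. 176.] 0.65 [ 0.5403 -0.064   0.015 ]
bit1 [139. 110.] 0.39 [0.7232 0.3456 0.015 ]
bit1 [131. 193.] 0.38 [0.4988 0.3614 0.015 ]
```

View pics/top0.png

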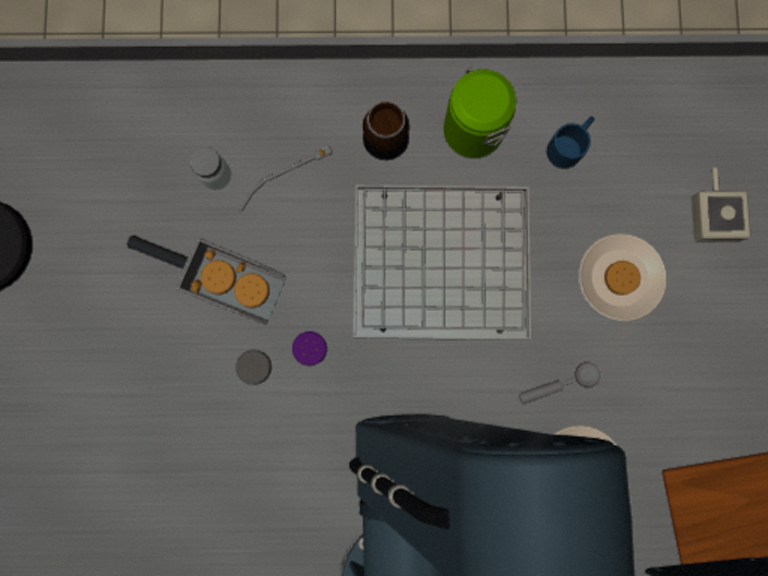

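```bash
python3 - <<'E'
from h import *
im=ctrl.camera("top")[...,::-1]
a=cv2.resize(im[145:225,75:200],None,fx=4.8,fy=4.8,interpolation=2)  # 600x384
b=cv2.resize(im[145:225,380:450],None,fx=2.4,fy=2.4,interpolation=2)
b2=cv2.resize(im[270:310,350:420],None,fx=2.4,fy=2.4,interpolation=2)
o=np.zeros((384,780,3),np.uint8);o[:,:600]=a;o[:192,600:768]=b;o[200:296,600:768]=b2
cv2.imwrite("pics/c1.png",o)
E
```

```text
(no output)
```

View pics/c1.png

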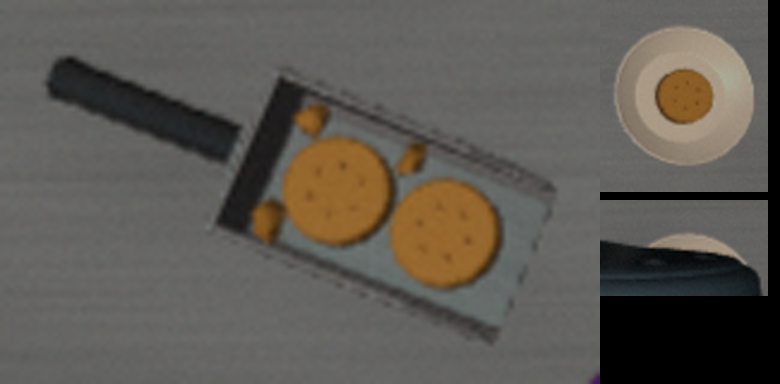

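```bash
python3 - <<'E'
from h import *
from scipy.optimize import least_squares
px={(553,188):(75,46,17),(497,342):(75,-46,17),(283,72):(-75,46,62),(216,228):(-75,-46,62),(55,78):(-192,0,48),(237,143):(-77,0,57)}
obs=[(np.array(k)/4.8+[75,145]-.4,np.array(v)/1e3) for k,v in px.items()]
def f(s):
    c,n=np.cos(s[2]),np.sin(s[2]);
    return np.concatenate([proj("top",[s[0]+c*v[0]-n*v[1],s[1]+n*v[0]+c*v[1],v[2]])-p for p,v in obs])
r=least_squares(f,[.5,.3,-1.9],diff_step=1e-4);print(r.x,f(r.x).round(1))
s=r.x
hx=s[:2]-.118*np.array([np.cos(s[2]),np.sin(s[2])]);print("handle",hx)
for n,p,z in [("rack",[(354,186),(530,186),(530,339),(354,339)],.02)]:
    q=np.array([at("top",np.array(k)/1.5-.33,z) for k in p]);print(n,q,q.mean(0))
print("dish",at("top",np.array([684,96])/[2.4,2.4]+[380-250,145]-.4,.02),"base",at("top",np.array([685,97])/2.4+[380-250,145]-.4,.022))
p,r=pose();print(p,r.as_matrix().round(3),ctrl.get_obs()["time_s"])
E
```

```text
[ 0.50776352  0.3        -1.9       ] [-2.4 -1.9 -2.5 -0.7 -4.6  1.3 -3.3  2.9 -4.8  3.8 -1.5  3.5]
handle [0.54591169 0.41166341]
rack [[ 0.6817  0.0868  0.02  ]
 [ 0.6786 -0.2251  0.02  ]
 [ 0.4075 -0.2151  0.02  ]
 [ 0.4109  0.0882  0.02  ]] [ 0.544675 -0.0663    0.02    ]
dish [ 0.5131 -0.3804  0.02  ] base [ 0.5117 -0.3808  0.022 ]
[ 0.13210811 -0.55963896  0.40471521] [[ 0.973  0.23  -0.   ]
 [ 0.23  -0.973 -0.   ]
 [-0.     0.    -1.   ]] 0.8
```

```bash
sed -i 's/return (K@(c\[:3\]\/c\[2\]))\[:2\].round(1)/return (K@(c[:3]\/c[2]))[:2]/; s/^    o,d=ray(cam,px); return .*/    o,d=ray(cam,px); return o+d*(z-o[2])\/d[2]/' h.py
cat >> h.py <<'E'
G=np.array([0,0,.155])
def tool(yaw,tilt=0):  # tool down with tool x at yaw (deg), then turned about tool y by tilt
    return R.from_euler("z",yaw,degrees=True)*R.from_euler("x",180,degrees=True)*R.from_euler("y",tilt,degrees=True)
def plan(*goals):
    """goals: (grasp point xyz, Rotation); prints per-call shifts (mm) and turns, from pose to pose"""
    p,r=pose()
    for g,r2 in goals:
        p2=np.array(g)-r2.apply(G); rv=(r.inv()*r2).as_rotvec(); n=int(np.ceil(max(np.linalg.norm(p2-p)/.19,np.linalg.norm(rv)/.58,.01)))
        for i in range(n):
            rn=r*R.from_rotvec(rv/n); pn=p+(p2-p)/(n-i)
            print("call",(r.inv().apply(pn-p)*1e3).round(1).tolist(),(rv/n).round(4).tolist()); p,r=pn,rn
        print("-- tcp",p.round(3))
        r=r2
E
python3 - <<'E'
from h import *
from scipy.optimize import least_squares
px={(553,188):(75,46,17),(497,342):(75,-46,17),(283,72):(-75,46,62),(216,228):(-75,-46,62),(55,78):(-192,0,48),(237,143):(-77,0,57)}
obs=[(np.array(k)/4.8+[75,145]-.4,np.array(v)/1e3) for k,v in px.items()]
def f(s):
    c,n=np.cos(s[2]),np.sin(s[2]);
    return np.concatenate([proj("top",[s[0]+c*v[0]-n*v[1],s[1]+n*v[0]+c*v[1],v[2]])-p for p,v in obs])
r=least_squares(f,[.5,.3,-1.9]);print(r.x,f(r.x).round(1))
s=r.x
hx=s[:2]-.118*np.array([np.cos(s[2]),np.sin(s[2])]);print("handle",hx)
yaw=np.degrees(s[2])+180;print(yaw)
T=tool(yaw)
plan(([*hx,.15],T),([*hx,.048],T))
E
```

```text
[ 0.50933637  0.29287171 -1.95275881] [ 0.6 -0.8 -1.2 -0.2 -0.3 -0.5 -0.7  0.5 -0.4 -0.5  1.9  1.4]
handle [0.55331996 0.40236803]
68.11516151278657
call [105.2, -139.9, 16.6] [0.0, 0.0, -0.1595]
call [126.0, -121.4, 16.6] [0.0, 0.0, -0.1595]
call [143.7, -99.9, 16.6] [0.0, 0.0, -0.1595]
call [157.8, -75.8, 16.6] [0.0, 0.0, -0.1595]
call [167.8, -49.8, 16.6] [0.0, 0.0, -0.1595]
call [173.6, -22.5, 16.6] [0.0, 0.0, -0.1595]
-- tcp [0.553 0.402 0.305]
call [0.0, -0.0, 102.0] [0.0, 0.0, 0.0]
-- tcp [0.553 0.402 0.203]
```

```bash

python3 -m pendant '[[[1,105,-140,17,0,0,-0.16],[1,105,-140,17,0,0,-0.16],[1,105,-140,17,0,0,-0.16],[1,105,-140,17,0,0,-0.16],[1,105,-140,17,0,0,-0.16]]]'
python3 -m pendant '[[[1,126,-121,17,0,0,-0.16],[1,126,-121,17,0,0,-0.16],[1,126,-121,17,0,0,-0.16],[1,126,-121,17,0,0,-0.16],[1,126,-121,17,0,0,-0.16]]]'
python3 -m pendant '[[[1,144,-100,17,0,0,-0.16],[1,144,-100,17,0,0,-0.16],[1,144,-100,17,0,0,-0.16],[1,144,-100,17,0,0,-0.16],[1,144,-100,17,0,0,-0.16]]]'
python3 -m pendant '[[[1,158,-76,17,0,0,-0.16],[1,158,-76,17,0,0,-0.16],[1,158,-76,17,0,0,-0.16],[1,158,-76,17,0,0,-0.16],[1,158,-76,17,0,0,-0.16]]]'
python3 -m pendant '[[[1,168,-50,17,0,0,-0.16],[1,168,-50,17,0,0,-0.16],[1,168,-50,17,0,0,-0.16],[1,168,-50,17,0,0,-0.16],[1,168,-50,17,0,0,-0.16]]]'
python3 -m pendant '[[[1,174,-22,17,0,0,-0.16],[1,174,-22,17,0,0,-0.16],[1,174,-22,17,0,0,-0.16],[1,174,-22,17,0,0,-0.16],[1,174,-22,17,0,0,-0.16]]]'
python3 - <<'E'
from h import *
snap("wrist","w1.png",s=1.5)
print(pose()[0],pose()[1].as_euler("xyz",degrees=True),ctrl.get_obs()["time_s"],ctrl.get_obs()["q"])
for n in ("scoop_handle","scoop_mouth","scoop"): print(n,find("wrist",n))
T=tool(68.1)
plan(([.5533,.4024,.15],T),([.5533,.4024,.048],T))
for v in [(-.077,0,.057),(-.192,0,.057),(.075,.046,.017),(.075,-.046,.017),(-.075,.046,.062),(-.075,-.046,.062)]:
    print(v,proj("wrist",np.array([.5093,.2929,0])+R.from_euler("z",-1.9528).apply(v))*1.5)
E
```

```text
time_s: 1.22
eef_pos: [0.2036, -0.3945, 0.3863]
eef_rot: [-0.002, 0.981, 0.196, 0.001]
wrist_force: [1.3, -0.0, -0.2]
opening: 1.003
grasp_force: 0.0
time_s: 1.63
eef_pos: [0.2733, -0.2352, 0.3699]
eef_rot: [-0.001, 0.962, 0.274, 0.0]
wrist_force: [-0.2, -0.5, -1.5]
opening: 1.004
grasp_force: 0.0
time_s: 2.05
eef_pos: [0.3436, -0.0746, 0.3535]
eef_rot: [-0.001, 0.936, 0.351, 0.001]
wrist_force: [0.7, 0.5, -1.7]
opening: 1.0
grasp_force: 0.0
time_s: 2.47
eef_pos: [0.4141, 0.086, 0.3367]
eef_rot: [-0.0, 0.906, 0.424, 0.001]
wrist_force: [-0.3, -0.0, -0.2]
opening: 1.0
grasp_force: 0.0
time_s: 2.88
eef_pos: [0.4844, 0.2465, 0.3192]
eef_rot: [-0.0, 0.869, 0.494, 0.001]
wrist_force: [-0.3, -0.4, 0.2]
opening: 1.002
grasp_force: 0.0
time_s: 3.3
eef_pos: [0.5546, 0.4069, 0.3013]
eef_rot: [-0.0, 0.827, 0.562, 0.001]
wrist_force: [-1.2, 0.1, -0.2]
opening: 0.998
grasp_force: 0.0
[0.55425612 0.40623473 0.3011982 ] [-1.79991276e+02 -3.30825958e-02  6.84198401e+01] 3.35 [4.60109247e-01 5.19701747e-01 1.37987144e+00 5.28176999e-04
 1.24169279e+00 8.36583425e-01]
scoop_handle [(array([260.4032, 242.9952]), 0.85)]
scoop_mouth [(array([259.4816, 246.912 ]), 0.79)]
scoop [(array([257.024 , 245.4144]), 0.63)]
call [0.2, 0.2, -2.9] [-0.0005, 0.0015, 0.003]
-- tcp [0.553 0.402 0.305]
call [0.0, -0.0, 102.0] [0.0, 0.0, 0.0]
-- tcp [0.553 0.402 0.203]
(-0.077, 0, 0.057) [388.52958559 371.06955934]
(-0.192, 0, 0.057) [389.24050536 153.76277264]
(0.075, 0.046, 0.017) [444.86337971 507.36107051]
(0.075, -0.046, 0.017) [330.53288829 507.26028595]
(-0.075, 0.046, 0.062) [472.8000831  377.78778796]
(-0.075, -0.046, 0.062) [304.16000079 377.56959659]
```

View pics/w1.png

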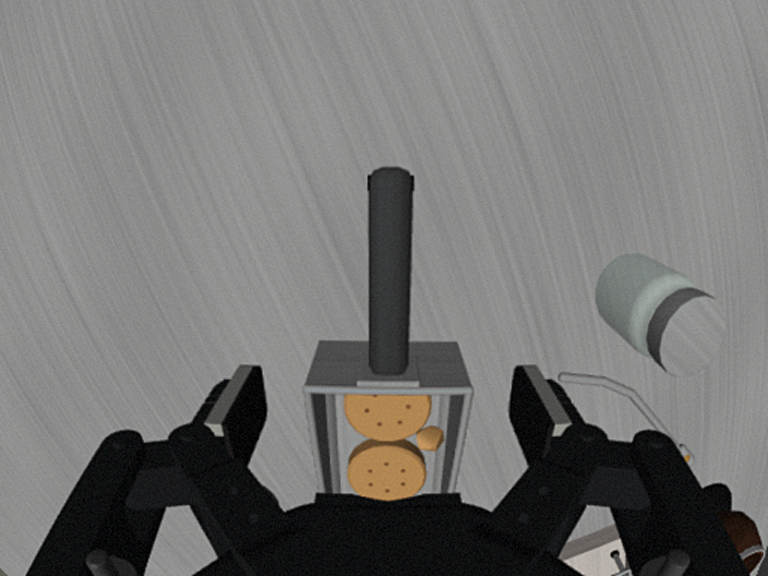

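```bash

python3 -m pendant '[[[1,-5,0,50,0,0,0],[1,-5,0,100,0,0,0],[1,-5,0,100,0,0,0],[1,-5,0,100,0,0,0],[0,-5,0,100,0,0,0]]]'
python3 -m pendant '[[[0,0,0,0,0,0,0],[0,0,0,0,0,0,0],[0,0,0,0,0,0,0],[0,0,0,0,0,0,0],[0,0,0,0,0,0,0]]]'
python3 - <<'E'
from h import *
print(pose()[0],ctrl.get_obs()["q"])
# tip geometry: scoop yaw 180, mouth at given place for each tilt; grip point from mouth
S0=R.from_euler("z",180,degrees=True)
def grip(mouth,t): 
    s=S0*R.from_euler("y",t,degrees=True); return np.array(mouth)+s.apply([-.193,0,.045])
g0=[.70,-.06,.26]
p,_=pose(); 
g=[([p[0],p[1],.20],tool(68.1)),(g0,tool(0))]
for t in (20,): g.append((grip([.57,-.06,.075],t),tool(0,t)))
for x in g: print(x[0])
plan(*g)
E
```

```text
time_s: 3.92
eef_pos: [0.551, 0.3972, 0.2025]
eef_rot: [-0.0, 0.828, 0.561, -0.001]
wrist_force: [0.3, -0.6, 0.5]
opening: 0.884
grasp_force: 0.0
time_s: 4.33
eef_pos: [0.5515, 0.3992, 0.2045]
eef_rot: [0.0, 0.828, 0.561, 0.001]
wrist_force: [-0.8, -0.7, 7.2]
opening: 0.244
grasp_force: 60.6
[0.55153501 0.3991978  0.20451805] [4.52618995e-01 6.26768936e-01 1.43575902e+00 1.52588702e-05
 1.07640373e+00 8.31502818e-01]
[np.float64(0.5515350100861247), np.float64(0.3991978018794425), 0.2]
[0.7, -0.06, 0.26]
[ 0.73596977 -0.06        0.18329606]
call [0.3, 0.3, -150.5] [0.0018, -0.002, 0.0033]
-- tcp [0.552 0.399 0.355]
call [-123.6, 103.0, -20.0] [0.0, -0.0, 0.3962]
call [-74.2, 142.7, -20.0] [0.0, -0.0, 0.3962]
call [-13.4, 160.3, -20.0] [0.0, -0.0, 0.3962]
-- tcp [ 0.7   -0.06   0.415]
call [-17.0, 0.0, 86.1] [0.0, 0.3491, 0.0]
-- tcp [ 0.683 -0.06   0.329]
```

```bash

python3 - <<'E'
from h import *
p,_=pose()
plan(([.5515,.3992,.20],tool(68.1,-15)))
a=np.array([.5515,.3992,.20]);b=np.array([.70,-.06,.26])
pp,r=a-tool(68.1,-15).apply(G),tool(68.1,-15)
for i in range(1,6):
    r2=tool(68.1*(1-i/5),-15);p2=a+(b-a)*i/5-r2.apply(G)
    print((r.inv().apply(p2-pp)*1e3).round(1),(r.inv()*r2).as_rotvec().round(4)); pp,r=p2,r2
E
```

```text
call [40.4, 0.4, -145.1] [0.0022, -0.2638, 0.0031]
-- tcp [0.566 0.436 0.35 ]
[-75.8  71.3   7.9] [ 0.0615 -0.      0.2296]
[-59.7  87.    3.6] [ 0.0615 -0.      0.2296]
[-40.5  98.3  -1.6] [0.0615 0.     0.2296]
[-19.3 104.7  -7.3] [ 0.0615 -0.      0.2296]
[  2.8 105.7 -13.2] [ 0.0615 -0.      0.2296]
```

```bash

python3 -m pendant '[[[0,2,0,-8,0,-0.02,0],[0,10,0,-35,0,-0.08,0],[0,20,0,-72,0,-0.15,0],[0,32,0,-115,0,-0.21,0],[0,40,0,-145,0,-0.264,0]]]' | grep -E "pos|open|grasp"
python3 -m pendant '[[[0,-8,7,1,0.006,0,0.023],[0,-23,21,2,0.018,0,0.07],[0,-40,39,4,0.033,0,0.12],[0,-58,55,6,0.048,0,0.175],[0,-76,71,8,0.0615,0,0.23]]]' | grep -E "pos|open|grasp"
python3 -m pendant '[[[0,-12,17,1,0.012,0,0.046],[0,-24,35,1,0.025,0,0.092],[0,-36,52,2,0.037,0,0.138],[0,-48,70,3,0.049,0,0.184],[0,-60,87,4,0.0615,0,0.23]]]' | grep -E "pos|open|grasp"
python3 -m pendant '[[[0,-8,20,0,0.012,0,0.046],[0,-16,39,0,0.025,0,0.092],[0,-24,59,-1,0.037,0,0.138],[0,-32,79,-1,0.049,0,0.184],[0,-40,98,-2,0.0615,0,0.23]]]' | grep -E "pos|open|grasp"
python3 -m pendant '[[[0,-4,21,-1,0.012,0,0.046],[0,-8,42,-3,0.025,0,0.092],[0,-12,63,-4,0.037,0,0.138],[0,-16,84,-6,0.049,0,0.184],[0,-19,105,-7,0.0615,0,0.23]]]' | grep -E "pos|open|grasp"
python3 -m pendant '[[[0,1,25,-3,0.015,0,0.055],[0,1,50,-6,0.029,0,0.11],[0,2,75,-9,0.044,0,0.165],[0,3,95,-12,0.055,0,0.21],[0,3,106,-13,0.0615,0,0.23]]]' | grep -E "pos|open|grasp"
python3 - <<'E'
from h import *
p,r=pose();print(p,r.as_euler("xyz",degrees=True),p+r.apply(G),ctrl.get_obs()["q"],ctrl.get_obs()["time_s"])
a=cv2.resize(ctrl.camera("top")[...,::-1],(400,300));b=cv2.resize(ctrl.camera("scene")[...,::-1],(400,300))
cv2.imwrite("pics/t2.png",np.hstack([a,b]))
E
```

```text
eef_pos: [0.5658, 0.4368, 0.3502]
opening: 0.245
grasp_force: 59.4
eef_pos: [0.6038, 0.3387, 0.3586]
opening: 0.245
grasp_force: 59.4
eef_pos: [0.6408, 0.24, 0.3706]
opening: 0.242
grasp_force: 59.4
eef_pos: [0.6762, 0.141, 0.3829]
opening: 0.243
grasp_force: 59.4
eef_pos: [0.7098, 0.0403, 0.3951]
opening: 0.248
grasp_force: 59.4
eef_pos: [0.7413, -0.063, 0.407]
opening: 0.245
grasp_force: 59.4
[ 0.74131176 -0.06299527  0.40703421] [179.82267951  15.02008515  -0.2258363 ] [ 0.70114094 -0.06331663  0.2573305 ] [-0.23160927  0.64664241  0.98291935 -0.06274821  1.76665726  1.33838629] 6.8333
```

View pics/t2.png

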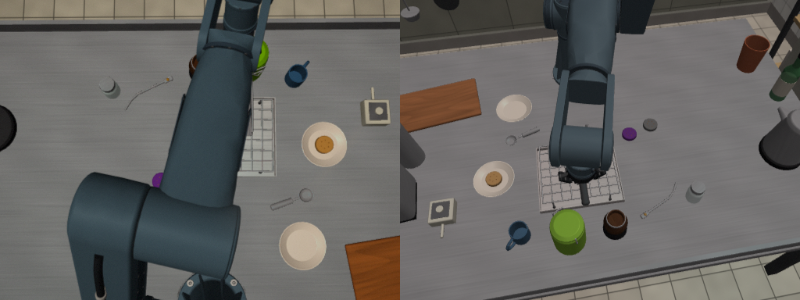

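```bash
cat >> h.py <<'E'
def grip(mouth,t,yaw=180):
    s=R.from_euler("z",yaw,degrees=True)*R.from_euler("y",t,degrees=True); return np.array(mouth)+s.apply([-.193,0,.045])
E
python3 - <<'E'
from h import *
g=[([.565,-.035,.13],10),([.565,-.035,.095],25),([.565,-.035,.068],33),([.565,-.035,.066],45),([.585,-.035,.068],60)]
plan(*[(grip(m,t),tool(0,t)) for m,t in g])
E
```

```text
call [-8.0, -27.4, 50.2] [0.0024, 0.4372, -0.0014]
-- tcp [ 0.72  -0.035  0.36 ]
call [-64.4, 0.0, -8.7] [0.0, 0.2618, 0.0]
-- tcp [ 0.655 -0.035  0.358]
call [-41.1, -0.0, -0.4] [0.0, 0.1396, 0.0]
-- tcp [ 0.618 -0.035  0.341]
call [-46.9, 0.0, -34.1] [0.0, 0.2094, 0.0]
-- tcp [ 0.56  -0.035  0.344]
call [-42.8, -0.0, -30.4] [-0.0, 0.2618, 0.0]
-- tcp [ 0.508 -0.035  0.335]
```

```bash

python3 -m pendant '[[[0,-2,-5,10,0,0.087,0],[0,-3,-11,20,0,0.175,0],[0,-5,-16,30,0,0.262,0],[0,-7,-22,40,0,0.35,0],[0,-8,-27,50,0,0.437,0]]]' | grep -E "pos|open|grasp"
python3 -m pendant '[[[0,-13,0,-2,0,0.052,0],[0,-26,0,-3,0,0.105,0],[0,-39,0,-5,0,0.157,0],[0,-52,0,-7,0,0.209,0],[0,-64,0,-9,0,0.262,0]]]' | grep -E "pos|open|grasp"
python3 -m pendant '[[[0,-8,0,0,0,0.028,0],[0,-16,0,0,0,0.056,0],[0,-25,0,0,0,0.084,0],[0,-33,0,0,0,0.112,0],[0,-41,0,0,0,0.14,0]]]' | grep -E "pos|open|grasp|rot|force"
python3 - <<'E'
from h import *
p,r=pose();g=p+r.apply(G);t=-r.as_euler("xyz",degrees=True)[1]+0
print(p,r.as_euler("xyz",degrees=True),g, ctrl.get_obs()["q"])
s=r*R.from_euler("x",180,degrees=True)*R.from_euler("z",180,degrees=True)
print("mouth",g+s.apply([.193,0,-.045]))
g=[([.565,-.035,.066],45),([.585,-.035,.068],60)]
plan(*[(grip(m,t),tool(0,t)) for m,t in g])
im=snap("wrist");im2=snap("scene")
cv2.imwrite("pics/t3.png",np.hstack([cv2.resize(im[...,::-1],(400,300)),cv2.resize(im2[100:300,130:400,::-1],(400,300))]))
E
```

```text
eef_pos: [0.7192, -0.0307, 0.3608]
opening: 0.246
grasp_force: 59.4
eef_pos: [0.654, -0.0312, 0.3585]
opening: 0.249
grasp_force: 59.4
eef_pos: [0.6171, -0.0314, 0.3413]
eef_rot: [0.0, 0.959, 0.002, 0.284]
wrist_force: [0.7, 0.4, -3.1]
opening: 0.245
grasp_force: 59.5
[ 0.61711879 -0.03136652  0.34125487] [179.86527322 -32.99985336   0.33237662] [ 0.70153797 -0.03124127  0.21126107] [-0.27888438  0.19672696  1.77579541  0.25967781  0.62726932  1.11834288]
mouth [ 0.56418579 -0.03214388  0.06840602]
call [-46.4, 3.4, -33.3] [-0.0013, 0.2094, 0.0048]
-- tcp [ 0.56  -0.035  0.344]
call [-42.8, -0.0, -30.4] [-0.0, 0.2618, 0.0]
-- tcp [ 0.508 -0.035  0.335]
```

View pics/t3.png

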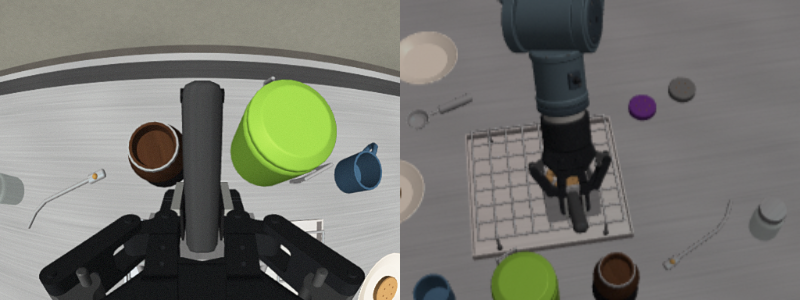

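```bash

python3 -m pendant '[[[0,-9,0,-7,0,0.042,0],[0,-19,0,-13,0,0.084,0],[0,-28,0,-20,0,0.126,0],[0,-37,0,-27,0,0.168,0],[0,-46,0,-33,0,0.209,0]]]' | grep -E "pos|force"
python3 -m pendant '[[[0,-9,0,-6,0,0.052,0],[0,-17,0,-12,0,0.105,0],[0,-26,0,-18,0,0.157,0],[0,-34,0,-24,0,0.209,0],[0,-43,0,-30,0,0.262,0]]]' | grep -E "pos|force"
python3 - <<'E'
from h import *
o=ctrl.get_obs();print(o["q"],o["time_s"],pose()[1].as_euler("xyz",degrees=True))
plan((grip([.63,-.035,.07],63),tool(0,63)),(grip([.66,-.035,.14],60),tool(0,60)))
im2=snap("scene");print(find("scene","whole1"),find("scene","bit1"))
cv2.imwrite("pics/t4.png",cv2.resize(im2[150:280,170:330,::-1],None,fx=4,fy=4,interpolation=2))
E
```

```text
eef_pos: [0.5615, -0.0323, 0.345]
wrist_force: [0.8, 0.2, -1.9]
grasp_force: 59.5
eef_pos: [0.5146, -0.0321, 0.3366]
wrist_force: [0.4, 0.4, -2.2]
grasp_force: 59.7
[-0.38967399 -0.0522431   2.1662651   1.46562583  0.33822245 -0.10251996] 9.1167 [179.90696615 -58.83969012   0.46380086]
call [9.6, 3.1, 23.2] [-0.0055, 0.0726, 0.004]
-- tcp [ 0.539 -0.035  0.333]
call [86.2, 0.0, 5.3] [0.0, -0.0524, 0.0]
-- tcp [ 0.583 -0.035  0.407]
[(array([293.12  , 171.6864]), 0.83), (array([318.72  , 159.2064]), 0.52)] []
```

View pics/t4.png

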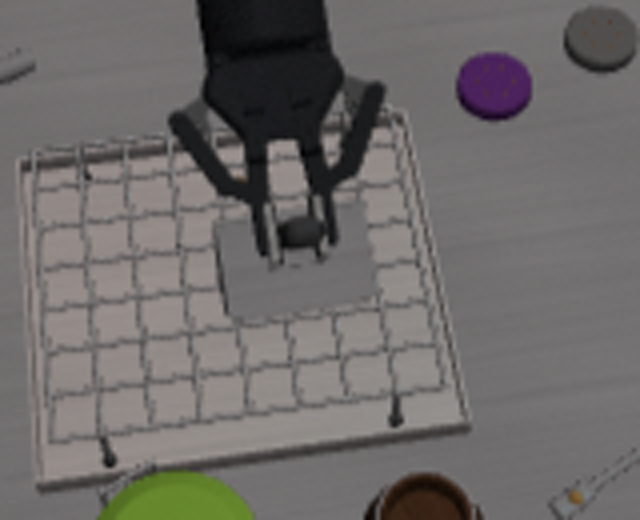

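```bash
python3 - <<'E'
from h import *
p,r=pose()
for w in ([.05,0,.004],[.02,0,.09]): print((r.inv().apply(w)*1e3).round(1))
E
```

```text
[29.5  0.3 40.6]
[ 87.2   0.  -29.8]
```

```bash

python3 -m pendant '[[[0,5,0,8,0,0,0],[0,12,0,16,0,0,0],[0,18,0,24,0,0,0],[0,24,0,32,0,0,0],[0,30,0,41,0,0,0]]]' | grep -E "pos|force"
python3 -m pendant '[[[0,17,0,-6,0,0,0],[0,35,0,-12,0,0,0],[0,52,0,-18,0,0,0],[0,70,0,-24,0,0,0],[0,87,0,-30,0,0,0]]]' | grep -E "pos|force"
python3 - <<'E'
from h import *
o=ctrl.get_obs();print(o["q"],o["time_s"],pose()[0],pose()[1].as_euler("xyz",degrees=True))
im2=snap("scene");print(find("scene","whole1"),find("scene","bit1"))
im=snap("top");print(find("top","whole1"))
cv2.imwrite("pics/t5.png",np.hstack([cv2.resize(im2[150:280,170:330,::-1],(480,390),interpolation=2),cv2.resize(im[120:230,230:360,::-1],(320,390))]))
E
```

```text
eef_pos: [0.5672, -0.0327, 0.341]
wrist_force: [-0.3, 0.1, -2.8]
grasp_force: 59.7
eef_pos: [0.5863, -0.0326, 0.4316]
wrist_force: [1.1, 0.5, -2.9]
grasp_force: 59.7
[-0.32871801 -0.02947748  1.92257613  0.86478272  0.37557509  0.56304922] 10.1 [ 0.58629602 -0.03260729  0.43162472] [179.93208719 -58.64054493   0.32450711]
[(array([291.7888, 170.496 ]), 0.8), (array([317.696, 160.512]), 0.66), (array([241.8176, 244.9152]), 0.51), (array([146.8928, 174.7968]), 0.34)] []
[(array([167.8848, 245.4912]), 0.81), (array([208.5888, 231.2064]), 0.78)]
```

View pics/t5.png

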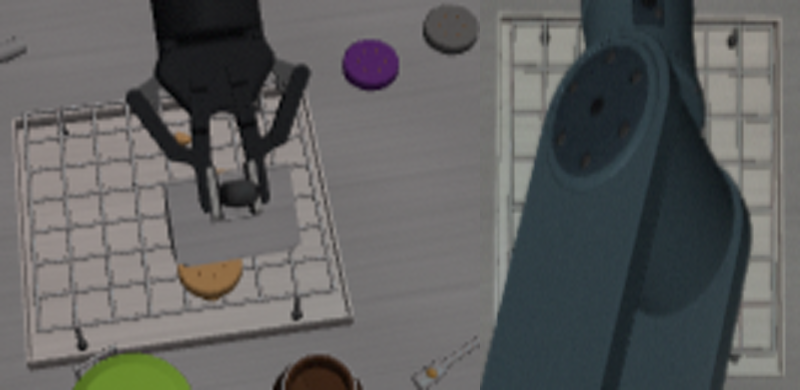

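```bash
python3 - <<'E'
from h import *
print(at("scene",[240,241.7],.068),at("scene",[231,197],.06))
plan(([.70,-.035,.29],tool(0,30)),([.70,-.03,.27],tool(0,0)))
a=np.array([.70,-.03,.27]);b=np.array([.5515,.3992,.12])
pp,r=a-tool(0).apply(G),tool(0)
for i in range(1,4):
    r2=tool(68.1*i/3);p2=a+(b-a)*i/3-r2.apply(G)
    print((r.inv().apply(p2-pp)*1e3).round(1),(r.inv()*r2).as_rotvec().round(4)); pp,r=p2,r2
E
```

```text
[ 0.64297464 -0.04421894  0.068     ] [ 0.4904921  -0.04744307  0.06      ]
call [15.5, 2.8, 34.4] [-0.0039, -0.4984, 0.0036]
-- tcp [ 0.622 -0.035  0.424]
call [67.5, -5.0, 38.1] [0.0, -0.5236, 0.0]
-- tcp [ 0.7   -0.03   0.425]
[ -49.5 -143.1   50. ] [ 0.      0.     -0.3962]
[   9.5 -151.1   50. ] [-0.      0.     -0.3962]
[  67.1 -135.7   50. ] [ 0.      0.     -0.3962]
```

```bash

python3 -m pendant '[[[0,3,0,7,0,-0.1,0],[0,6,0,14,0,-0.2,0],[0,9,0,21,0,-0.3,0],[0,12,0,28,0,-0.4,0],[0,15,0,34,0,-0.5,0]]]' | grep -E "pos|rot"
python3 -m pendant '[[[0,13,0,7,0,-0.105,0],[0,27,0,14,0,-0.21,0],[0,40,0,22,0,-0.315,0],[0,54,0,30,0,-0.42,0],[0,67,-5,38,0,-0.52,0]]]' | grep -E "pos|rot"
python3 -m pendant '[[[0,-10,-29,10,0,0,-0.08],[0,-20,-57,20,0,0,-0.16],[0,-30,-86,30,0,0,-0.24],[0,-40,-115,40,0,0,-0.32],[0,-50,-143,50,0,0,-0.396]]]' | grep -E "pos|rot"
python3 -m pendant '[[[0,2,-30,10,0,0,-0.08],[0,4,-60,20,0,0,-0.16],[0,6,-91,30,0,0,-0.24],[0,8,-121,40,0,0,-0.32],[0,9,-151,50,0,0,-0.396]]]' | grep -E "pos|rot"
python3 -m pendant '[[[0,13,-27,10,0,0,-0.08],[0,27,-54,20,0,0,-0.16],[0,40,-81,30,0,0,-0.24],[0,54,-109,40,0,0,-0.32],[0,67,-136,50,0,0,-0.396]]]' | grep -E "pos|rot"
python3 - <<'E'
from h import *
print(ctrl.get_obs()["time_s"])
im=snap("top"); print(find("top","whole1"),find("top","bit1"))
plan(([.5515,.3992,.0495],tool(68.1)))
cv2.imwrite("pics/t6.png",np.hstack([cv2.resize(im[115:240,230:360,::-1],(572,550),interpolation=2),cv2.resize(im[120:220,85:185,::-1],(220,550))]))
E
```

```text
eef_pos: [0.6219, -0.0325, 0.4235]
eef_rot: [-0.001, 0.967, 0.002, 0.255]
eef_pos: [0.6997, -0.0277, 0.4241]
eef_rot: [-0.0, 1.0, 0.002, -0.001]
eef_pos: [0.6477, 0.117, 0.3729]
eef_rot: [-0.001, 0.98, 0.201, 0.001]
eef_pos: [0.5971, 0.2596, 0.3231]
eef_rot: [-0.0, 0.921, 0.39, 0.001]
eef_pos: [0.5467, 0.4024, 0.2727]
eef_rot: [0.0, 0.826, 0.563, 0.0]
12.4333
[(array([167.1168, 246.7968]), 0.97), (array([276.8896, 166.5024]), 0.8), (array([207.9744, 232.2048]), 0.62), (array([287.1808, 139.5072]), 0.6)] [(array([258.5088,  88.0128]), 0.73)]
call [-1.2, 6.8, 67.4] [-0.0007, 0.0017, 0.008]
-- tcp [0.552 0.399 0.205]
```

View pics/t6.png

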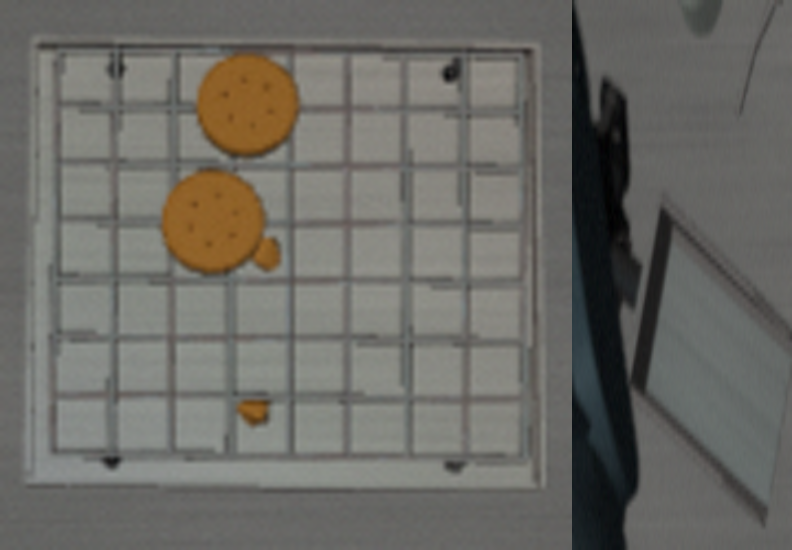

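```bash

python3 -m pendant '[[[0,0,2,20,0,0,0.008],[0,0,4,40,0,0,0.008],[0,0,4,55,0,0,0.008],[0,0,4,63,0,0,0.008],[0,0,4,67,0,0,0.008]]]' | grep -E "pos|rot|force"
python3 -m pendant '[[[0,0,0,0,0,0,0],[1,0,0,0,0,0,0],[1,0,0,0,0,0,0],[1,0,0,0,0,0,0],[1,0,0,0,0,0,0]]]' | grep -E "pos|open|force"
python3 -m pendant '[[[1,0,0,-25,0,0,0],[1,0,0,-65,0,0,0],[1,0,0,-105,0,0,0],[1,0,0,-145,0,0,0],[1,0,0,-165,0,0,0]]]' | grep -E "pos|open|force"
python3 - <<'E'
from h import *
print(ctrl.get_obs()["time_s"])
s=np.array([572/130,550/125])
for c in [(248,104),(213,221),(267,252),(253,411)]:
    q=np.array(c)/s+[230,115]-.4; print(q,at("top",q,.068),at("top",q,.013))
for k in ("whole1","dish","base_biscuit"):
  snap("scene") if k=="whole1" else 0
  for d in find("scene",k): print(k,d,at("scene",d[0],.022 if k=="base_biscuit" else .068 if k=="whole1" else .015))
E
```

```text
eef_pos: [0.5517, 0.3984, 0.2063]
eef_rot: [0.001, 0.83, 0.558, -0.0]
wrist_force: [-0.8, -1.4, 1.2]
grasp_force: 60.0
eef_pos: [0.5525, 0.3998, 0.2098]
wrist_force: [0.1, 0.1, -1.1]
opening: 0.804
grasp_force: 0.0
eef_pos: [0.5521, 0.4002, 0.3807]
wrist_force: [1.3, 0.9, 0.6]
opening: 1.001
grasp_force: 0.0
13.8333
[285.96363636 138.23636364] [ 0.62879484 -0.04292844  0.068     ] [ 0.64247766 -0.04649776  0.013     ]
[278.00909091 164.82727273] [ 0.56024531 -0.02155277  0.068     ] [ 0.57076163 -0.02413469  0.013     ]
[290.28181818 171.87272727] [ 0.54187125 -0.05219961  0.068     ] [ 0.55153882 -0.05619719  0.013     ]
[287.1        208.00909091] [ 0.45046468 -0.0424433   0.068     ] [ 0.45590993 -0.04599021  0.013     ]
whole1 (array([240.1792, 239.1936]), 0.85) [ 0.63551925 -0.04255346  0.068     ]
whole1 (array([242.176 , 217.6896]), 0.77) [ 0.5695753  -0.02648803  0.068     ]
whole1 (array([320.512 , 161.0112]), 0.69) [0.41376198 0.24318938 0.068     ]
dish (array([120.5248, 239.808 ]), 0.88) [ 0.55120462 -0.3806929   0.015     ]
dish (array([142.6944, 140.3904]), 0.83) [ 0.18921929 -0.30494406  0.015     ]
base_biscuit (array([117.7088, 227.712 ]), 0.87) [ 0.5138932  -0.38673443  0.022     ]
```

```bash
python3 - <<'E'
from h import *
plan(([.629,-.043,.165],tool(0)))
E
```

```text
call [-127.0, 79.5, 18.3] [0.0011, -0.0019, 0.3949]
call [-86.6, 122.2, 18.4] [0.0011, -0.0019, 0.3949]
call [-32.9, 146.1, 18.4] [0.0011, -0.0019, 0.3949]
-- tcp [ 0.629 -0.043  0.32 ]
```

```bash

python3 -m pendant '[[[1,-25,16,4,0,0,0.08],[1,-51,32,7,0,0,0.16],[1,-76,48,11,0,0,0.24],[1,-102,64,15,0,0,0.32],[1,-127,80,18,0,0,0.395]]]' | grep -E "pos"
python3 -m pendant '[[[1,-17,24,4,0,0,0.08],[1,-35,49,7,0,0,0.16],[1,-52,73,11,0,0,0.24],[1,-70,98,15,0,0,0.32],[1,-87,122,18,0,0,0.395]]]' | grep -E "pos"
python3 -m pendant '[[[1,-7,29,4,0,0,0.08],[1,-13,58,7,0,0,0.16],[1,-20,88,11,0,0,0.24],[1,-26,117,15,0,0,0.32],[1,-33,146,18,0,0,0.395]]]' | grep -E "pos"
python3 - <<'E'
from h import *
im=snap("wrist"); print(ctrl.get_obs()["time_s"],pose()[0],pose()[1].as_euler("xyz",degrees=True))
P=[at("wrist",d[0],.068) for d in find("wrist","whole1")];print(P)
# circle centres by colour
h=cv2.cvtColor(im,cv2.COLOR_RGB2HSV); m=cv2.inRange(h,(8,110,90),(22,255,255))
n,_,st,ce=cv2.connectedComponentsWithStats(m)
for i in range(1,n):
    if st[i,4]>40: print(st[i],ce[i].round(1),at("wrist",ce[i],.068))
for c in [(.629,-.043),(.56,-.0216)]: print(proj("wrist",[*c,.068]))
plan(([.629,-.043,.069],tool(0)))
cv2.imwrite("pics/w7.png",cv2.resize(im[...,::-1],None,fx=1.5,fy=1.5))
E
```

```text
eef_pos: [0.5769, 0.2503, 0.3528]
eef_pos: [0.6023, 0.1026, 0.3351]
eef_pos: [0.6281, -0.0446, 0.3173]
15.3333 [ 0.62865991 -0.0497624   0.31685558] [ 1.79862077e+02 -3.94668602e-02 -7.04659906e-01]
[array([ 0.63180602, -0.04749965,  0.068     ]), array([ 0.564186  , -0.02571203,  0.068     ]), array([0.44360956, 0.1158739 , 0.068     ]), array([ 0.73974174, -0.25330489,  0.068     ])]
[ 225  161   71   71 3983] [260.  195.8] [ 0.63156267 -0.04935837  0.068     ]
[ 204  242   65   55 2809] [235.8 268.6] [ 0.56460094 -0.0280247   0.068     ]
[485 244  27  36 681] [498.6 261.8] [ 0.54700217 -0.32415503  0.068     ]
[263 246  16  12 134] [270.9 251.9] [ 0.58139192 -0.05829007  0.068     ]
[255 317  14   7  64] [262.7 319.1] [ 0.5043171  -0.05132481  0.068     ]
[495 363  17  21 256] [504.6 374.3] [ 0.26766457 -0.50860656  0.068     ]
[251.84885327 198.93789456]
[228.78028053 272.8897484 ]
call [0.5, -4.5, 93.1] [0.0007, -0.0003, -0.0072]
-- tcp [ 0.629 -0.043  0.224]
```

View pics/w7.png

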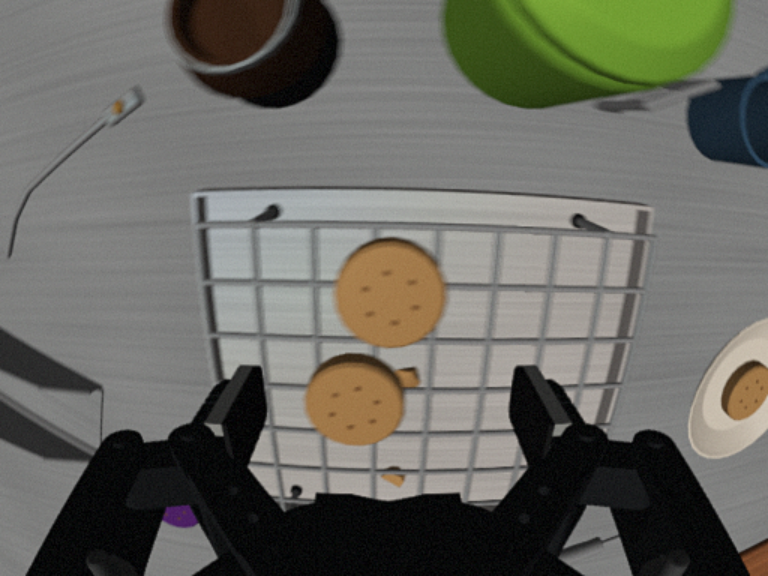

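```bash

python3 -m pendant '[[[1,1,-5,35,0,0,-0.007],[1,1,-5,70,0,0,-0.007],[1,1,-5,88,0,0,-0.007],[1,1,-5,93,0,0,-0.007],[1,1,-5,93,0,0,-0.007]]]' | grep -E "pos|force"
python3 -m pendant '[[[0,0,0,0,0,0,0],[0,0,0,0,0,0,0],[0,0,0,0,0,0,0],[0,0,0,0,0,0,0],[0,0,0,0,0,0,0]]]' | grep -E "pos|force|open"
python3 -m pendant '[[[0,0,0,-10,0,0,0],[0,0,0,-30,0,0,0],[0,0,0,-60,0,0,0],[0,0,0,-90,0,0,0],[0,0,0,-100,0,0,0]]]' | grep -E "pos|force|open"
python3 - <<'E'
from h import *
im=snap("wrist"); print(ctrl.get_obs()["time_s"],pose()[0])
h=cv2.cvtColor(im,cv2.COLOR_RGB2HSV); m=cv2.inRange(h,(8,110,90),(22,255,255))
n,_,st,ce=cv2.connectedComponentsWithStats(m)
for i in range(1,n):
    if st[i,4]>40: print(st[i],ce[i].round(1),at("wrist",ce[i],.013),at("wrist",ce[i],.068))
cv2.imwrite("pics/w8.png",im[...,::-1])
plan(([.512,-.381,.165],tool(0)))
E
```

```text
eef_pos: [0.6287, -0.0375, 0.2238]
wrist_force: [-0.3, 0.2, -0.3]
grasp_force: 0.0
eef_pos: [0.6313, -0.0385, 0.2297]
wrist_force: [-0.4, -0.0, 7.0]
opening: 0.673
grasp_force: 63.9
eef_pos: [0.6311, -0.0386, 0.3332]
wrist_force: [2.3, 0.4, 1.3]
opening: 0.667
grasp_force: 63.8
16.6833 [ 0.63130665 -0.03867346  0.33360366]
[86 72  7  9 46] [89.3 76.3] [0.74625323 0.14087158 0.013     ] [0.7395577  0.10696698 0.068     ]
[257 167  19  20 248] [265.9 175.9] [ 0.6350381  -0.04774014  0.013     ] [ 0.64938151 -0.04596441  0.068     ]
[ 203  208  111   97 8468] [258.  256.2] [ 0.54236157 -0.04025944  0.013     ] [ 0.57423692 -0.03989885  0.068     ]
[476 244  31  36 695] [492.1 261.9] [ 0.50895708 -0.39071863  0.013     ] [ 0.54715167 -0.32406048  0.068     ]
[257 313  14   8  74] [264.1 315.6] [ 0.45329368 -0.04855486  0.013     ] [ 0.50201831 -0.046625    0.068     ]
[485 360  27  24 433] [500.9 374.2] [ 0.15834682 -0.62674799  0.013     ] [ 0.26286756 -0.51543935  0.068     ]
call [-60.9, 170.7, 6.5] [0.0014, -0.0067, 0.0033]
call [-60.3, 171.0, 6.6] [0.0014, -0.0067, 0.0033]
-- tcp [ 0.512 -0.381  0.32 ]
```

```bash

python3 -m pendant '[[[0,-12,34,0,0,0,0],[0,-24,68,0,0,0,0],[0,-37,102,0,0,0,0],[0,-49,137,0,0,0,0],[0,-61,171,0,0,0,0]]]' | grep -E "pos"
python3 -m pendant '[[[0,-12,15,0,0,0,0],[0,-24,30,0,0,0,0],[0,-30,40,0,0,0,0],[0,-30,40,0,0,0,0]]]' | grep -E "pos|force|open"
python3 - <<'E'
from h import *
im=snap("wrist"); print(ctrl.get_obs()["time_s"],pose()[0])
h=cv2.cvtColor(im,cv2.COLOR_RGB2HSV); m=cv2.inRange(h,(8,110,90),(22,255,255))
n,_,st,ce=cv2.connectedComponentsWithStats(m)
for i in range(1,n):
    if st[i,4]>40: print(st[i],ce[i].round(1),at("wrist",ce[i],.022))
cv2.imwrite("pics/w9.png",im[...,::-1])
plan(([.512,-.381,.165],tool(0)))
E
```

```text
eef_pos: [0.5687, -0.2109, 0.3258]
eef_pos: [0.5389, -0.2516, 0.3259]
wrist_force: [-0.3, 0.4, -0.5]
opening: 0.669
grasp_force: 63.9
17.4833 [ 0.53968082 -0.25048093  0.32611798]
[67 86  8 10 51] [69.5 91. ] [ 0.63796763 -0.05438317  0.022     ]
[  11  145   40   57 1728] [ 30.5 173.2] [0.55064032 0.01945848 0.022     ]
[ 75 170  13   9  82] [ 81.6 173.2] [ 0.54900675 -0.06048017  0.022     ]
[ 356  178   51   53 2044] [381.6 203.8] [ 0.51597015 -0.37969835  0.022     ]
[ 203  209  110   96 8449] [257.9 256.3] [ 0.45667886 -0.25076793  0.022     ]
[ 86 241   8  11  52] [ 89.4 245.9] [ 0.46048335 -0.05150854  0.022     ]
[475 333  37  51 745] [494.3 353.9] [ 0.1913279 -0.7193755  0.022    ]
[386 376  18   8  93] [395.6 380.4] [ 0.1954406  -0.48275533  0.022     ]
call [-28.3, 130.4, 6.0] [-0.0003, -0.0036, 0.0045]
-- tcp [ 0.512 -0.381  0.32 ]
```

```bash
python3 - <<'E'
from h import *
p,r=pose()
for d in (.154,.162,.17):
    print(d,[proj("wrist",p+r.apply([dx,dy,d])).round(1).tolist() for dx,dy in ((.03,0),(-.03,0),(0,.03),(0,-.03))])
plan(([.514,-.381,.165],tool(0)),([.514,-.381,.047],tool(0)))
E
```

```text
0.154 [[257.7, 209.0], [257.8, 311.8], [318.6, 264.9], [197.0, 265.0]]
0.162 [[257.7, 202.7], [257.8, 302.5], [315.8, 256.7], [199.8, 256.8]]
0.17 [[257.7, 197.0], [257.8, 293.9], [313.3, 249.1], [202.3, 249.2]]
call [-26.3, 130.4, 6.0] [-0.0003, -0.0036, 0.0045]
-- tcp [ 0.514 -0.381  0.32 ]
call [0.0, -0.0, 118.0] [0.0, 0.0, 0.0]
-- tcp [ 0.514 -0.381  0.202]
```

```bash

python3 -m pendant '[[[0,-7,32,2,0,0,0],[0,-14,65,4,0,0,0],[0,-20,98,6,0,0,0.0045],[0,-24,130,6,0,0,0.0045],[0,-24,130,6,0,0,0.0045]]]' | grep -E "pos"
python3 -m pendant '[[[0,0,0,30,0,0,0],[0,0,0,60,0,0,0],[0,0,0,85,0,0,0],[0,0,0,100,0,0,0],[0,0,0,106,0,0,0]]]' | grep -E "pos|force"
python3 - <<'E'
from h import *
p,r=pose();print(p,r.as_euler("xyz",degrees=True),ctrl.get_obs()["wrist_force"])
E
```

```text
eef_pos: [0.5167, -0.3841, 0.3206]
eef_pos: [0.5174, -0.3775, 0.2109]
wrist_force: [-0.3, 0.3, -0.7]
grasp_force: 64.0
[ 0.51742863 -0.37754237  0.21087174] [-1.79755686e+02 -2.81268953e-02  1.93072431e-01] [-0.26959565  0.29040895 -0.70791173]
```

```bash

python3 -m pendant '[[[0,-1,3.5,2,0,0,0],[0,-1,3.5,4,0,0,0],[0,-1,3.5,4,0,0,0]]]' | grep -E "pos|force"
python3 -m pendant '[[[0,0,0,2,0,0,0],[0,0,0,4,0,0,0],[0,0,0,4,0,0,0]]]' | grep -E "pos|force"
```

```text
eef_pos: [0.5172, -0.3838, 0.2117]
wrist_force: [-0.3, -0.3, 0.1]
grasp_force: 64.0
eef_pos: [0.5166, -0.3837, 0.2071]
wrist_force: [-0.5, 0.4, -0.9]
grasp_force: 64.0
```

```bash

python3 -m pendant '[[[0,0,-2,2,0,0,0],[0,0,-2,4,0,0,0],[0,0,-2,4,0,0,0]]]' | grep -E "pos|force"
python3 -m pendant '[[[0,0,0,2,0,0,0],[0,0,0,3,0,0,0],[0,0,0,3,0,0,0]]]' | grep -E "pos|force"
```

```text
eef_pos: [0.5163, -0.3814, 0.2022]
wrist_force: [-0.5, -0.1, -0.3]
grasp_force: 64.0
eef_pos: [0.5165, -0.3817, 0.1998]
wrist_force: [-2.0, 0.7, 2.2]
grasp_force: 64.0
```

```bash

python3 -m pendant '[[[1,0,0,0,0,0,0],[1,0,0,0,0,0,0],[1,0,0,0,0,0,0],[1,0,0,-10,0,0,0],[1,0,0,-40,0,0,0]]]' | grep -E "pos|force|open"
python3 -m pendant '[[[1,0,-10,-40,0,0,0],[1,-20,-30,-80,0,0,0],[1,-40,-60,-100,0,0,0],[1,-60,-60,-100,0,0,0],[1,-60,-60,-100,0,0,0]]]' | grep -E "pos|force|open"
python3 -m pendant '[[[1,0,0,0,0,0,0],[1,0,0,0,0,0,0]]]' | grep -E "pos|force|open"
python3 - <<'E'
from h import *
im=snap("wrist"); print(ctrl.get_obs()["time_s"],pose()[0])
h=cv2.cvtColor(im,cv2.COLOR_RGB2HSV); m=cv2.inRange(h,(8,110,90),(22,255,255))
n,_,st,ce=cv2.connectedComponentsWithStats(m)
for i in range(1,n):
    if st[i,4]>40: print(st[i],ce[i].round(1),at("wrist",ce[i],.038))
cv2.imwrite("pics/w10.png",im[...,::-1])
plan(([.56,-.022,.165],tool(0)))
E
```

```text
eef_pos: [0.5147, -0.3801, 0.2356]
wrist_force: [-0.5, -0.0, -1.0]
opening: 1.002
grasp_force: 0.0
eef_pos: [0.4541, -0.3203, 0.3423]
wrist_force: [1.3, 0.5, -0.3]
opening: 0.996
grasp_force: 0.0
eef_pos: [0.4561, -0.3221, 0.3397]
wrist_force: [0.3, -0.5, 0.4]
opening: 0.996
grasp_force: 0.0
20.3667 [ 0.45623299 -0.32218357  0.33927045]
[25 33 11 11 75] [29.8 37.1] [ 0.6259845  -0.06990227  0.038     ]
[  0  82   5  38 132] [  1.5 100.7] [ 0.55995089 -0.0167785   0.038     ]
[ 291   91   61   63 3008] [321.1 121.8] [ 0.51422182 -0.38044172  0.038     ]
[31 97 10 14 97] [ 35.2 103.8] [ 0.54792074 -0.07725118  0.038     ]
[ 35 174   9   9  45] [ 38.7 177.7] [ 0.46318332 -0.06836959  0.038     ]
[ 465  302   42   53 1002] [485.9 324.7] [ 0.21247943 -0.70247985  0.038     ]
[ 372  338   49   46 1468] [397.2 363.9] [ 0.16491738 -0.53857011  0.038     ]
call [52.1, -150.0, 9.8] [0.0003, -0.0022, 0.0008]
call [52.0, -150.1, 9.7] [0.0003, -0.0022, 0.0008]
-- tcp [ 0.56  -0.022  0.32 ]
```

```bash

python3 -m pendant '[[[1,11,-30,2,0,0,0],[1,22,-60,4,0,0,0],[1,32,-90,6,0,0,0],[1,42,-120,8,0,0,0],[1,52,-150,10,0,0,0]]]' | grep -E "pos"
python3 -m pendant '[[[1,13,-38,2,0,0,0],[1,26,-76,4,0,0,0],[1,40,-114,6,0,0,0],[1,52,-150,10,0,0,0],[1,52,-150,10,0,0,0]]]' | grep -E "pos"
python3 -m pendant '[[[1,0,0,0,0,0,0]]]' | grep -E "pos"
python3 - <<'E'
from h import *
im=snap("wrist"); print(ctrl.get_obs()["time_s"],pose()[0])
h=cv2.cvtColor(im,cv2.COLOR_RGB2HSV); m=cv2.inRange(h,(8,110,90),(22,255,255))
n,_,st,ce=cv2.connectedComponentsWithStats(m)
for i in range(1,n):
    if st[i,4]>40: print(st[i],ce[i].round(1),at("wrist",ce[i],.068),at("wrist",ce[i],.013))
plan(([.56,-.022,.072],tool(0)))
E
```

```text
eef_pos: [0.5085, -0.1706, 0.3285]
eef_pos: [0.5608, -0.0158, 0.3181]
eef_pos: [0.5601, -0.0194, 0.3184]
21.3333 [ 0.55986074 -0.02080965  0.31858716]
[96  1  7  9 41] [99.  5.] [0.72364794 0.10725397 0.068     ] [0.74480391 0.13924206 0.013     ]
[282  93  18  14 203] [289.6 100.4] [ 0.6367163  -0.04388175  0.068     ] [ 0.63612403 -0.04970426  0.013     ]
[ 226  163   79   70 4094] [263.  197.2] [ 0.56183596 -0.02494983  0.068     ] [ 0.54251039 -0.02603603  0.013     ]
[275 269  17  11 110] [283.4 273.2] [ 0.49067806 -0.04372161  0.068     ] [ 0.45355045 -0.04950406  0.013     ]
[489 351  23  33 510] [502.9 367.7] [ 0.23411633 -0.46106374  0.068     ] [ 0.13280302 -0.57125537  0.013     ]
call [-0.1, 1.2, 91.6] [0.0003, -0.0024, 0.0042]
-- tcp [ 0.56  -0.022  0.227]
```

```bash

python3 -m pendant '[[[1,0,1,35,0,0,0],[1,0,1,70,0,0,0],[1,0,1,86,0,0,0],[1,0,1,91,0,0,0],[1,0,1,91,0,0,0]]]' | grep -E "pos|force"
python3 -m pendant '[[[0,0,0,0,0,0,0],[0,0,0,0,0,0,0],[0,0,0,0,0,0,0],[0,0,0,0,0,0,0],[0,0,0,0,0,0,0]]]' | grep -E "pos|force|open"
python3 -m pendant '[[[0,0,0,-10,0,0,0],[0,0,0,-30,0,0,0],[0,0,0,-60,0,0,0],[0,0,0,-90,0,0,0],[0,0,0,-100,0,0,0]]]' | grep -E "pos|force|open"
python3 -m pendant '[[[0,0,0,0,0,0,0]]]' | grep -E "pos"
python3 - <<'E'
from h import *
im=snap("wrist"); print(ctrl.get_obs()["time_s"],pose()[0])
h=cv2.cvtColor(im,cv2.COLOR_RGB2HSV); m=cv2.inRange(h,(8,110,90),(22,255,255))
n,_,st,ce=cv2.connectedComponentsWithStats(m)
for i in range(1,n):
    if st[i,4]>40: print(st[i],ce[i].round(1),at("wrist",ce[i],.013))
cv2.imwrite("pics/w11.png",im[...,::-1])
plan(([.5155,-.381,.165],tool(0)))
E
```

```text
eef_pos: [0.5591, -0.0238, 0.2269]
wrist_force: [-0.3, 0.2, -0.0]
grasp_force: 0.0
eef_pos: [0.5609, -0.0231, 0.2313]
wrist_force: [-0.1, -1.3, 6.5]
opening: 0.663
grasp_force: 62.9
eef_pos: [0.5607, -0.0227, 0.3348]
wrist_force: [0.9, -0.5, 1.1]
opening: 0.664
grasp_force: 63.7
eef_pos: [0.5606, -0.0227, 0.3333]
22.7167 [ 0.55975945 -0.02254404  0.33074303]
[275  96  18  15 190] [282.6 103.8] [ 0.63431237 -0.04664204  0.013     ]
[283 183  13   4  42] [289.1 184.8] [ 0.55334939 -0.05473321  0.013     ]
[283 192  16   7  78] [290.9 194.2] [ 0.54339801 -0.05685531  0.013     ]
[499 199  13  34  78] [503.1 215.3] [ 0.51115989 -0.36348143  0.013     ]
[ 204  204  109   97 8445] [258.  252.3] [ 0.47563744 -0.02327948  0.013     ]
[506 212   6  27 124] [509.  226.3] [ 0.4931247  -0.38476353  0.013     ]
[483 345  29  39 815] [499.8 366.7] [ 0.12612056 -0.57371981  0.013     ]
call [-22.5, 179.2, 5.4] [0.0007, -0.0042, 0.001]
call [-22.3, 179.2, 5.4] [0.0007, -0.0042, 0.001]
-- tcp [ 0.516 -0.381  0.32 ]
```

View pics/w11.png

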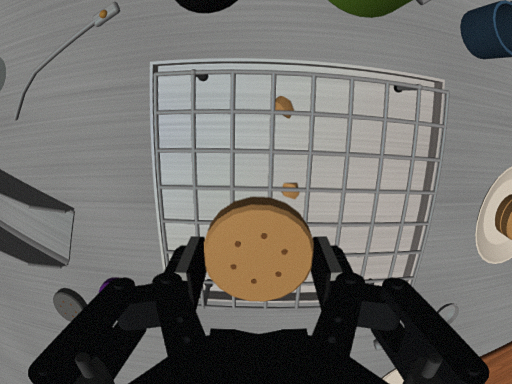

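```bash

python3 -m pendant '[[[0,-4,36,1,0,0,0],[0,-9,72,2,0,0,0],[0,-13,108,3,0,0,0],[0,-18,144,4,0,0,0],[0,-23,179,5,0,0,0]]]' | grep -E "pos"
python3 -m pendant '[[[0,-6,40,1,0,0,0],[0,-12,80,2,0,0,0],[0,-17,120,3,0,0,0],[0,-22,155,4,0,0,0],[0,-24,179,5,0,0,0]]]' | grep -E "pos"
python3 -m pendant '[[[0,0,0,30,0,0,0],[0,0,0,60,0,0,0],[0,0,0,80,0,0,0],[0,0,0,90,0,0,0],[0,0,0,90,0,0,0]]]' | grep -E "pos"
python3 -m pendant '[[[0,0,0,0,0,0,0]]]' | grep -E "pos|rot|wrist"
```

```text
eef_pos: [0.5355, -0.2027, 0.3214]
eef_pos: [0.5113, -0.3835, 0.3161]
eef_pos: [0.5119, -0.3792, 0.2238]
eef_pos: [0.5132, -0.3803, 0.2277]
eef_rot: [-0.001, 1.0, 0.001, 0.001]
wrist_force: [-0.4, -0.7, 0.4]
```

```bash

python3 -m pendant '[[[0,1,0,3,0,0,0],[0,1,0,6,0,0,0],[0,1,0,7,0,0,0],[0,1,0,7,0,0,0]]]' | grep -E "pos|wrist"
python3 -m pendant '[[[0,0,0,2,0,0,0],[0,0,0,3,0,0,0],[0,0,0,3,0,0,0]]]' | grep -E "pos|wrist"
```

```text
eef_pos: [0.5147, -0.3807, 0.2223]
wrist_force: [0.2, 0.3, 0.1]
eef_pos: [0.5144, -0.3806, 0.2185]
wrist_force: [0.0, -0.1, -0.2]
```

```bash

python3 -m pendant '[[[0,0,0,1,0,0,0],[0,0,0,2,0,0,0],[0,0,0,2,0,0,0]]]' | grep -E "pos|wrist"
```

```text
eef_pos: [0.5145, -0.3808, 0.2174]
wrist_force: [-2.8, 1.8, 5.2]
```

Contact. Release, rise, and check.

```bash

python3 -m pendant '[[[1,0,0,0,0,0,0],[1,0,0,0,0,0,0],[1,0,0,0,0,0,0],[1,0,0,-10,0,0,0],[1,0,0,-40,0,0,0]]]' | grep -E "pos|wrist|open"
python3 -m pendant '[[[1,0,-10,-40,0,0,0],[1,-20,-30,-80,0,0,0],[1,-40,-60,-100,0,0,0],[1,-60,-60,-100,0,0,0],[1,-60,-60,-100,0,0,0]]]' | grep -E "pos"
python3 -m pendant '[[[1,0,0,0,0,0,0],[1,0,0,0,0,0,0],[1,0,0,0,0,0,0]]]' | grep -E "pos"
python3 - <<'E'
from h import *
print(ctrl.get_obs()["time_s"],pose()[0])
for cam in ("wrist","top","scene"):
    im=snap(cam)
    h=cv2.cvtColor(im,cv2.COLOR_RGB2HSV); m=cv2.inRange(h,(8,110,60),(22,255,255))
    n,_,st,ce=cv2.connectedComponentsWithStats(m)
    for i in range(1,n):
        if st[i,4]>15: print(cam,st[i],ce[i].round(1),"z54",at(cam,ce[i],.054).round(3),"z13",at(cam,ce[i],.013).round(3))
    print(cam,"scoop",[(d[0],at(cam,d[0],.02)) for d in find(cam,"scoop")][:1],"dish",[at(cam,d[0],.015) for d in find(cam,"dish")])
p=[proj("wrist",[.5135+.03*np.cos(a),-.381+.03*np.sin(a),.054]) for a in np.arange(0,6.3,.1)];print("pred wrist stack top",np.min(p,0),np.max(p,0))
E
```

```text
eef_pos: [0.5127, -0.3791, 0.2524]
wrist_force: [-0.4, 0.5, -0.8]
opening: 0.999
eef_pos: [0.452, -0.3193, 0.3593]
eef_pos: [0.4542, -0.3212, 0.3559]
25.9667 [ 0.45419048 -0.32117438  0.35592141]
wrist [35 32 11 12 86] [39.7 37.2] z54 [ 0.62  -0.084  0.054] z13 [ 0.633 -0.048  0.013]
wrist [ 290   89   63   63 3076] [321.1 119.6] z54 [ 0.514 -0.379  0.054] z13 [ 0.511 -0.388  0.013]
wrist [ 39  94  12  14 111] [ 44.2 100.3] z54 [ 0.548 -0.09   0.054] z13 [ 0.55  -0.055  0.013]
wrist [ 43 168   9   9  54] [ 47.1 172. ] z54 [ 0.467 -0.082  0.054] z13 [ 0.457 -0.046  0.013]
wrist [ 460  295   43   55 1117] [481.9 317.9] z54 [ 0.23  -0.681  0.054] z13 [ 0.185 -0.735  0.013]
wrist [ 372  336   50   48 1531] [396.9 363.3] z54 [ 0.164 -0.537  0.054] z13 [ 0.108 -0.569  0.013]
wrist scoop [] dish [array([ 0.23291019, -0.28955204,  0.015     ]), array([ 0.52327755, -0.35537348,  0.015     ])]
top [283 140   7   5  26] [286.1 141.6] z54 [ 0.623 -0.044  0.054] z13 [ 0.633 -0.047  0.013]
top [287 169   7   7  38] [289.8 172. ] z54 [ 0.544 -0.052  0.054] z13 [ 0.551 -0.055  0.013]
top [403 172  2
[... 687 characters left out ...]
226. ] z54 [ 0.527 -0.376  0.054] z13 [ 0.503 -0.387  0.013]
scene [229 221   6   4  16] [231.8 222.8] z54 [ 0.573 -0.058  0.054] z13 [ 0.55  -0.056  0.013]
scene [236 246   7   5  26] [239.3 248. ] z54 [ 0.655 -0.048  0.054] z13 [ 0.636 -0.047  0.013]
scene [278 274   6   9  17] [280.1 277.8] z54 [0.759 0.045 0.054] z13 [0.743 0.05  0.013]
scene [268 276  11  14  51] [271.6 282.6] z54 [0.768 0.02  0.054] z13 [0.753 0.024 0.013]
scene scoop [(array([352.512 , 191.8848]), array([0.51194361, 0.3251669 , 0.02      ]))] dish [array([ 0.18409073, -0.27471365,  0.015     ]), array([ 0.54686165, -0.36266059,  0.015     ])]
pred wrist stack top [291.01932384  87.57958417] [353.89339475 151.57812253]
```

```bash
python3 -c "
from bench import ctrl
print(ctrl.hand_in())"
```

```text
the job is handed in; nothing more can be done
None
```

I handed the job in at about 26 s, with no verdict returned: my last camera measurements put both whole biscuits stacked on the dish biscuit and all three lumps in the crumb tray, and the scoop was released back at its starting spot at resting height (its level was not measured).

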